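# Strip the extractor's filter cassette for its monthly clean

## Task

Strip the extractor's filter cassette from the top down: swing the tab right aside, wholly clear of the cover, and leave it there, then lay the white cover grille on the wire drying rack, next the metal grease filter in the steel wash tray, and last the spent black carbon cartridge, which cannot be washed, in the cardboard carton. Finish one panel before lifting the next; keep each roughly level, set it down without dropping it, flat, face up and lengthwise inside the low edge of its place. Do not disturb the timer or the sauce bottle.

Things in the scene. Friction and masses are not known exactly. Their poses are not given: they have to be found in the camera images.
- filter_cassette: Dark grey frame, fixed, 170 (its x) x 116 mm (its y), rim top 37 mm high; origin centre of underside, z up. Holds a stack with 2 mm play a side, centred, same yaw: carbon cartridge (underside 4 mm above origin), grease filter on it (20), cover on top (30). Their upright grips stand in a row along x at y +20: carbon x -46, cover x 0, grease filter x +46; all tops 64 mm above origin.
- swing_tab (a joint): Steel tab on the cassette's -y rim, vertical pivot at cassette x 0, y -60 mm. 0 (starts 0 to 0.25): points to +y over the cover, holding it. Positive = counterclockwise from above, towards -x; wholly clear of the cover beyond 1.55; stop 2.1. Friction 0.5 N at its red knob; stays put. Knob: 12 mm upright peg, 43 to 64 mm above cassette origin, centre at x -48 sin q, y -60+48 cos q mm.
- cover_grille: White slatted plastic cover, 150 (its x) x 96 (its y) x 6 mm, 0.08 kg; origin centre of underside, z up. Grip: white upright blade at x 0, y +20 mm, 26 mm long in x, 10 mm thick in y, from 6 to 34 mm above the origin. The lower panels' grips stand up through two 40 x 26 mm windows at x -46 and +46, y +20.
- grease_filter: Grey metal mesh panel in a steel frame, 150 (its x) x 96 (its y) x 10 mm, 0.11 kg; origin centre of underside, z up. Grip: upright dark steel bail at x +46, y +20 mm, 26 mm long in x, 10 mm thick in y, top 44 mm above the origin, solid from 26 mm up. The cartridge's grip stands up through a 40 x 26 mm window at x -46, y +20.
- carbon_filter: Black honeycomb carbon cartridge, 150 (its x) x 96 (its y) x 16 mm, 0.13 kg; origin centre of underside, z up. Grip: orange upright blade at x -46, y +20 mm, 26 mm long in x, 10 mm thick in y, from 16 to 60 mm above the origin.
- drying_rack: Wire drying rack, fixed, for the cover grille. Origin: centre of its footprint at worktop height; z up. The panel lies on its bars, 24 mm above the origin, inside a wire rail of 174 (its x) x 120 mm (its y) inside, top 36 mm high. Panel may lie either way round.
- wash_tray: Shallow plain steel tray, fixed, for the grease filter. Inside 174 (its x) x 120 mm (its y), floor 2 mm above the origin, rim 20.5 mm high. Origin: centre of its underside; z up. Panel may lie either way round.
- waste_carton: Low open brown cardboard carton, fixed, for the carbon cartridge. Inside 174 (its x) x 120 mm (its y), floor 3 mm above the origin, walls 24 mm high, short flaps folded outwards. Origin: centre of its underside; z up. Panel may lie either way round.
- kitchen_timer: Wind-up kitchen timer, white with a red dial, 57 mm across, 47 mm high; a bystander. Origin: centre of its underside.
- sauce_bottle: Small sauce bottle with a red cap, 38 mm across, 146 mm high; a bystander. Origin: centre of its underside.

How it is judged:
By the outcome, as a careful person would: the job done as asked, in the order asked, and still so for the second after the job is handed in, with the robot touching nothing.
It also fails if it takes over 96 s, if anything falls off the work surface, if the arm or the gripper's body presses on something with over 40 N, if the wrist force passes 120 N, or if a joint passes its speed limit or range.

## Robot

A 7-joint arm with a two-finger parallel gripper is mounted at the origin on a cart in front of the work surface, level with it; the furniture and walls round the work are solid. World frame = base frame: x ahead of the robot, y to its left, z up, the work surface at z = 0. Lengths are in m, angles in rad, forces in N, time in s.
With the tool pointing down it reaches from about 0.425 to 0.925 m from the base axis. Payload 6.8 kg.
Tool frame: the origin (TCP) lies at the very end of the fingers, on their centre line; the grasp point (between the pads) lies 19 mm behind it; z points along the fingers, y is the line along which they close (so a half turn about z gives the same grasp; the last joint's range is limited). The gripper opens to 85 mm and grips with 20 to 120 N. Pads are 22 mm wide; open, the fingers measure 114 mm over their backs; the gripper's body (76 mm by 85 mm) begins 54 mm behind the grasp point. The pads swing forward as they close: fully open they stand 13 mm farther back than shut.
Start: joints at [-0.108, 0.477, 0.022, 1.555, -0.011, 1.109, -0.083], TCP at [0.675, 0, 0.231] pointing down, gripper open.
Joint ranges: [-2.96, 2.96], [-0.34, 2.1], [-1.41, 1.46], [0.24, 2.44], [-1.37, 4.51], [0.17, 1.92], [-2.96, 2.96]. Speed limits (rad/s): [2.39, 2.39, 3.14, 3.14, 3.14, 3.14, 3.14].

## Interface

Orientations are given as a unit quaternion [w, x, y, z].
In Python, from station import bot gives the robot as it stands. The module is installed in compiled form; this text tells all that it offers.
- The arm moves only by the shell command python3 -m jog 'ROWS' [OPENING] [FORCE]. ROWS is JSON, a list of rows, each a list of 4 numbers: the shift along the tool's x, y, z in cm, then the turn about the tool's z in rad. In form: [[x, y, z, spin], ...]. A call has 1 to 20 rows; each row is the pose to reach, as a shift and turn from the pose commanded when the call began, along the tool's axes at that moment; what a row does not reach only later rows make up. A row lasts 1/12 s, in which the tool goes at most 41.7 mm and 7.16 degrees, less where a joint would pass 70% of its speed; a pose out of reach is approached as far as the arm can. A call with a gripper value outside its range is refused whole. OPENING is the closure, from -1 (fully open) to 1 (shut), set as the call begins (- or left out, the last holds). The fingers move at their own pace and stop on an object; FORCE is the grip in N (left out, the last holds). Time passes only in rows, so rows that repeat a pose let the fingers close. It gives the time, the measured TCP pose, the force, the opening and the grip force at its end, in the units of the state.
- bot.get_obs(): the state, without advancing time (a new reading comes with each control period).
- bot.read_camera(name): name is "scene" or "side" or "wrist"; returns a dict with "pixels" (480x640x3 uint8, red, green, blue), "depth" (480x640 float32, m along the optical axis (not along the pixel's ray), 0 where there is no reading), "fovy" (degrees; the focal length in pixels is half the picture's height over the tangent of half this angle, whatever the lens; pixels are square), "cx", "cy" (the principal point, pixels), "pose" (4x4, takes a point from camera to world coordinates). Camera axes: x right, y down, z forward; pixel columns grow to the right and rows downward; lengths in m; the calibration is good to about 2 mm. The wrist camera is an equidistant fisheye: a pixel r from the principal point sees the ray r / f radians off the axis. A picture is of the moment at which its call begins.
- bot.hand_in(): hands the job in; it is judged then, once.
The state is a dict: "t": time; "q": joint angles; "joint_vel": joint speeds; "joint_torque": joint torques, N m; "eef_pos": TCP position; "tool_rot": TCP orientation; "contact_force": force on the tool from outside, world axes, zero at the start; "torque": the same for the moment, N m; "gripper_width": opening from 0.0 (shut) to 1.0 (fully open); "grasp_force": force on a finger pad.
Only numpy, scipy, OpenCV 4.12 (cv2) and the standard library are available. Lean on these libraries where they do the work, as an engineer would, in place of code of your own. Each camera call takes 0.05 s, during which the arm holds its last target. There are 200 camera calls.

## Working session

There is one attempt and no reset: what is moved stays moved. The work goes in short steps, Python scripts to look and compute and a shell command to move; the robot and the scene stay as the last step left them, time stands still between calls to the robot, and variables do not carry over. Pictures are saved under pics/ and viewed, at most 14 in all, crops included, and the job is handed in when it is done.

```bash
mkdir -p pics; cat > h.py <<'E'
import numpy as np,cv2
from station import bot
def snap(n,f):
    c=bot.read_camera(n); cv2.imwrite(f'pics/{f}.png',c['pixels'][:,:,::-1]); np.savez(f'pics/{f}.npz',**c); return c
def load(f): return dict(np.load(f'pics/{f}.npz'))
def P(c,u,v,d=None,z=None):
    """world point at pixel; by depth, or on plane z"""
    f=240/np.tan(np.radians(float(c['fovy']))/2); T=c['pose']
    r=np.array([(u-c['cx'])/f,(v-c['cy'])/f,1])
    if z is not None:
        w=T[:3,:3]@r; return T[:3,3]+w*(z-T[2,3])/w[2]
    d=c['depth'][int(v),int(u)] if d is None else d
    return T[:3,:3]@(r*d)+T[:3,3]
E
python3 - <<'E'
from h import *
for n in('scene','side','wrist'):
    c=snap(n,n+'0'); print(n,c['fovy'],c['cx'],c['cy'],c['pose'].round(3).tolist())
o=bot.get_obs(); print(o['t'],o['eef_pos'],o['tool_rot'])
E
```

```text
scene 51.86657889876104 319.67839162443516 239.86559935635353 [[0.792, -0.34, 0.507, -0.031], [-0.61, -0.441, 0.658, -0.819], [0.0, -0.831, -0.556, 0.718], [0.0, 0.0, 0.0, 1.0]]
side 57.253191883548936 326.68035710354866 239.46597832696048 [[0.839, -0.385, 0.385, 0.201], [-0.544, -0.568, 0.617, -0.637], [-0.019, -0.727, -0.686, 0.722], [0.0, 0.0, 0.0, 1.0]]
wrist 65.70646984690485 322.36731965302226 243.5907836092337 [[1.0, -0.001, -0.002, 0.674], [-0.001, -0.947, -0.322, 0.083], [-0.002, 0.322, -0.947, 0.373], [0.0, 0.0, 0.0, 1.0]]
0.15 [ 6.74566366e-01 -2.76650259e-05  2.30541461e-01] [-4.61381141e-04  7.07109024e-01  7.07104186e-01 -5.33566613e-04]
```

View pics/scene0.png

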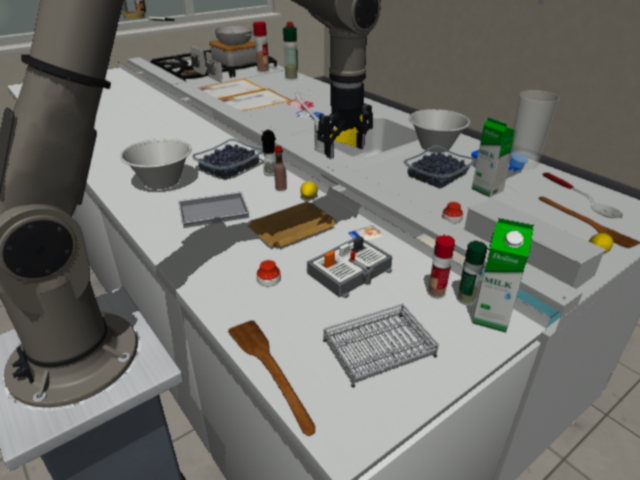

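View pics/side0.png

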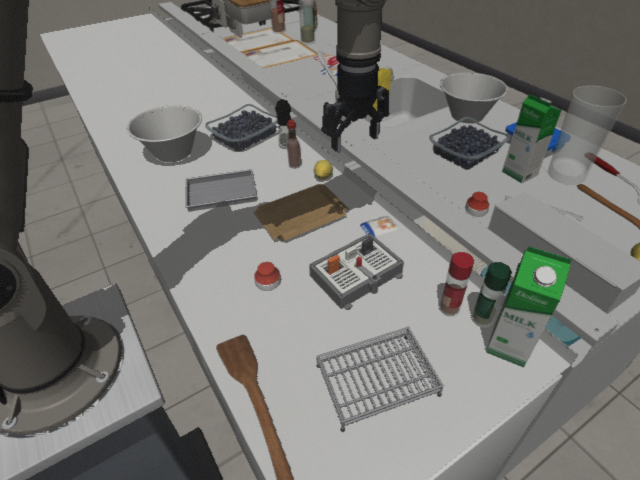

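The side view shows the tray at (221,190), the carton at (300,212), the cassette at (357,270), the rack at (379,377), the timer at (267,276) and the bottle at (293,145). I'll enlarge for corner readings.

```bash
python3 - <<'E'
import cv2
a=cv2.imread('pics/side0.png')
def z(n,x,y,w,h,k): cv2.imwrite(f'pics/{n}.png',cv2.resize(a[y:y+h,x:x+w],None,fx=k,fy=k,interpolation=cv2.INTER_CUBIC))
z('c1',300,225,150,112,5); z('c2',300,320,150,112,5); z('c3',180,160,180,90,4)
E
```

```text
(no output)
```

View pics/c1.png

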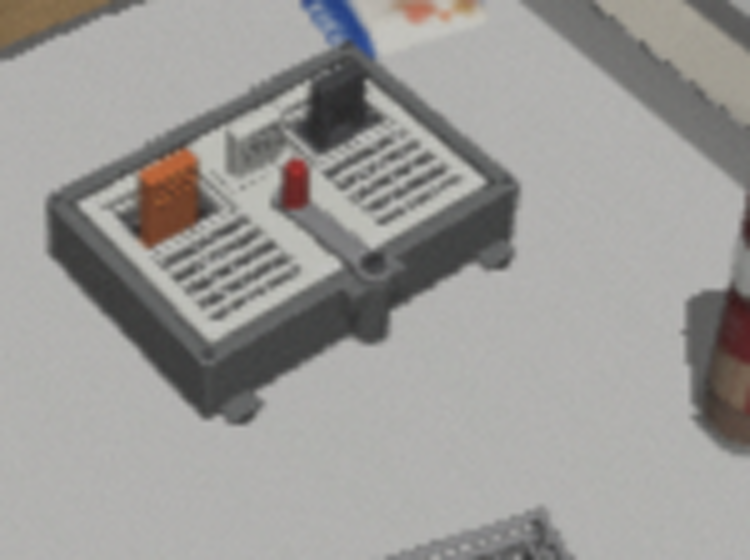

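View pics/c2.png

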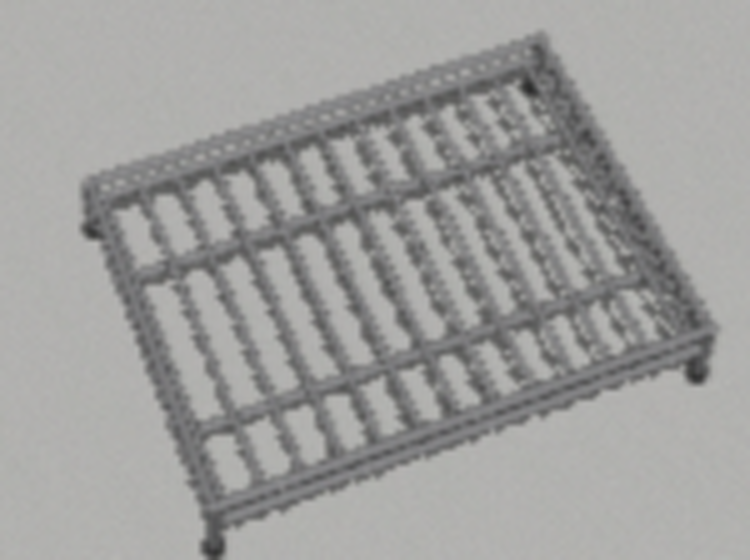

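View pics/c3.png

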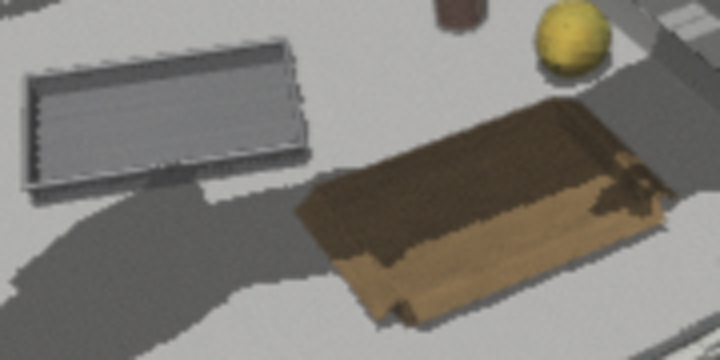

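```bash
python3 - <<'E'
from h import *
c=load('side0')
def rep(n,pts,k,o,z):
    W=np.array([P(c,u/k+o[0]-.4,v/k+o[1]-.4,z=z)[:2] for u,v in pts])*1000
    print(n,'c',W.mean(0).round(1),'\n',W.round(1).tolist(),'sides',np.linalg.norm(W-np.roll(W,-1,0),axis=1).round(1),
     'ang',[round(float(np.degrees(np.arctan2(*(d[::-1]))))) if 0 else round(float(np.degrees(np.arctan2(d[1],d[0]))),1) for d in np.roll(W,-1,0)-W])
rep('cass',[(50,205),(352,45),(517,185),(206,355)],5,(300,225),.037)
rep('rack',[(87,182),(543,37),(715,330),(210,510)],5,(300,320),.036)
rep('tray',[(27,77),(288,42),(305,150),(35,190)],4,(180,160),.0205)
rep('carton',[(297,210),(560,97),(665,205),(400,325)],4,(180,160),.024)
for n,u,v,z in [('orange',167,160,.064),('dark',337,70,.064),('white',257,132,.064),('knob',296,162,.064),('pivot',375,260,.04)]:
    print(n,(P(c,u/5+299.6,v/5+224.6,z=z)*1000).round(1))
# ortho height maps
for s in('side0','scene0'):
    c=load(s);d=c['depth'];v,u=np.mgrid[:480,:640];f=240/np.tan(np.radians(float(c['fovy']))/2)
    X=np.stack([(u-c['cx'])/f*d,(v-c['cy'])/f*d,d],-1)@c['pose'][:3,:3].T+c['pose'][:3,3]
    np.save(f'pics/{s}_xyz.npy',X.astype('f4'))
    m=(d>0)&(X[...,2]>-.02)&(X[...,2]<.2)
    i=((X[...,0]-.3)*800).astype(int);j=((.45-X[...,1])*800).astype(int)
    m&=(i>=0)&(i<560)&(j>=0)&(j<800)
    im=np.zeros((800,560,3),'u1');o=np.argsort(X[m][:,2]);im[j[m][o],i[m][o]]=c['pixels'][m][o][:,::-1]
    cv2.imwrite(f'pics/ortho_{s}.png',cv2.resize(cv2.dilate(im,np.ones((3,3))),(420,600)))
    print(s,'table z',np.median(X[...,2][m&(abs(X[...,2])<.01)]))
c1=cv2.imread('pics/ortho_side0.png');c2=cv2.imread('pics/ortho_scene0.png');w=cv2.imread('pics/wrist0.png')
cv2.imwrite('pics/ortho.png',np.hstack([c1,c2])[:, :800])
E
```

```text
cass c [ 598.4 -118.2] 
 [[511.2, -68.4], [678.8, -60.1], [683.6, -170.7], [520.1, -173.6]] sides [167.8 110.7 163.6 105.6] ang [2.9, -87.5, -179.0, 94.8]
rack c [ 480.2 -345.1] 
 [[407.8, -263.1], [582.6, -305.4], [552.8, -427.4], [377.6, -384.5]] sides [179.8 125.5 180.4 125.2] ang [-13.6, -103.7, 166.3, 76.0]
tray c [470.4 322.9] 
 [[407.7, 415.2], [575.1, 350.9], [529.9, 232.6], [368.9, 292.9]] sides [179.3 126.6 172.  128.3] ang [-21.0, -110.9, 159.5, 72.4]
carton c [595.4 114.8] 
 [[497.1, 176.2], [695.4, 183.5], [688.8, 51.2], [500.4, 48.3]] sides [198.5 132.5 188.5 127.9] ang [2.1, -92.9, -179.1, 91.5]
orange [553.1 -96.2  64. ]
dark [644.9 -92.   64. ]
white [ 593.9 -103.8   64. ]
knob [ 597.1 -127.4   64. ]
pivot [ 605.2 -173.    40. ]
side0 table z 0.002067887499523857
scene0 table z 0.0016692373785479608
```

View pics/ortho.png

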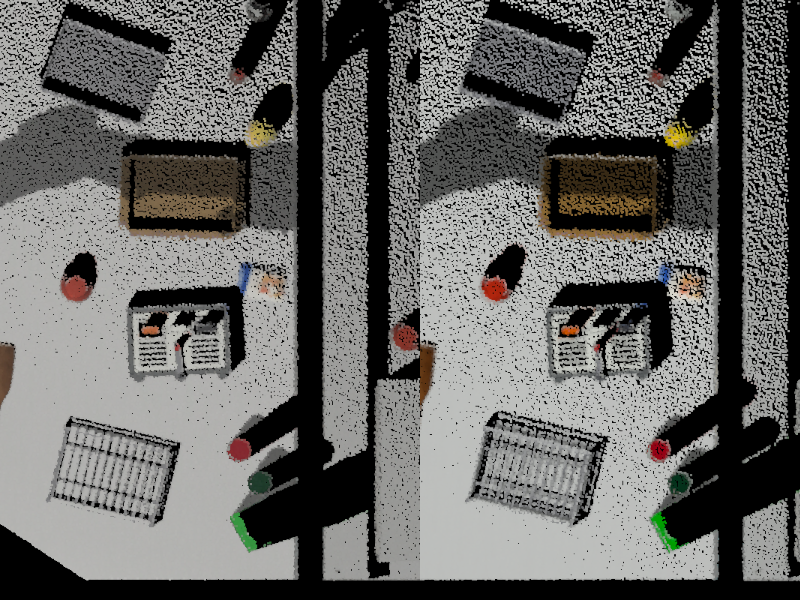

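View pics/wrist0.png

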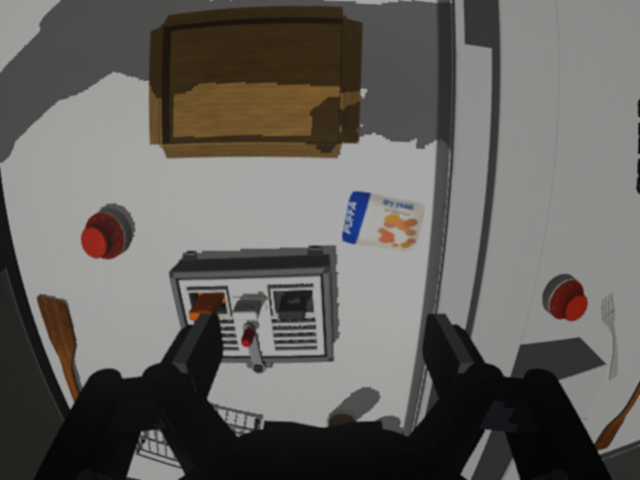

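The wrist view shows the cassette at about (255,315), with orange, white and dark grips in a row and the red knob at (248,338). The carton is at (255,85) and the timer at (103,237). The ortho view agrees with my layout numbers. Next I'll move above the cassette for a precise look.

```bash
python3 -m jog '[[-3,-2,0,0],[-6,-5,0,0],[-8,-7,0,0],[-8,-7.7,0,0],[-8,-7.7,0,0],[-8,-7.7,0,0],[-8,-7.7,0,0]]' -1
cat >> h.py <<'E'
def W(c,u,v,z):
    """fisheye pixel -> world on plane z"""
    f=240/np.tan(np.radians(float(c['fovy']))/2);T=c['pose'];d=np.array([u-c['cx'],v-c['cy']]);r=np.hypot(*d)
    t=r/f; w=T[:3,:3]@np.array([*(d/r*np.sin(t)),np.cos(t)]); return T[:3,3]+w*(z-T[2,3])/w[2]
def proj(c,p):
    f=240/np.tan(np.radians(float(c['fovy']))/2);q=c['pose'][:3,:3].T@(np.array(p)-c['pose'][:3,3]);r=np.hypot(q[0],q[1])
    k=np.arctan2(r,q[2])*f/r; return q[0]*k+c['cx'],q[1]*k+c['cy']
E
python3 - <<'E'
from h import *
c=snap('wrist','w1'); cv2.imwrite('pics/w1z.png',cv2.resize(c['pixels'][140:440,180:580,::-1],None,fx=2,fy=2,interpolation=cv2.INTER_CUBIC))
E
```

```text
t: 0.73
eef_pos: [0.599, -0.0783, 0.2313]
tool_rot: [-0.0, 0.706, 0.708, 0.001]
contact_force: [0.5, 0.6, 0.5]
gripper_width: 0.999
grasp_force: 0.0
```

View pics/w1z.png

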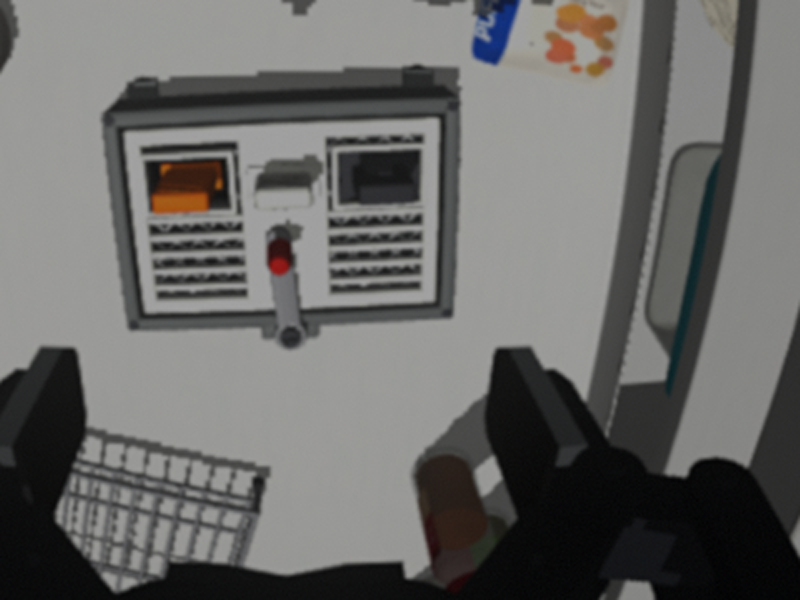

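The enlarged view gives the rim corners at (105,118), (459,102), (452,315) and (131,329). The grip tops are at (181,201), (283,191) and (386,190), the knob top is at (280,266), and the pivot is at (290,336).

```bash
python3 - <<'E'
from h import *
from scipy.optimize import least_squares
c=load('w1'); s=load('side0')
obs=[((-85,58,37),105,118),((85,58,37),459,102),((85,-58,37),452,315),((-85,-58,37),131,329),((-46,20,64),181,201),((0,20,64),283,191),((46,20,64),386,190)]
ob=[(np.array(p)/1e3,u/2+179.75,v/2+139.75) for p,u,v in obs]
def tf(x,p): ca,sa=np.cos(x[2]),np.sin(x[2]); return [x[0]+ca*p[0]-sa*p[1],x[1]+sa*p[0]+ca*p[1],p[2]]
r=least_squares(lambda x:np.ravel([np.subtract(proj(c,tf(x,p)),(u,v)) for p,u,v in ob]),[.6,-.12,0])
print('cassette',r.x[:2]*1e3,np.degrees(r.x[2]),r.fun.reshape(-1,2).round(1).tolist())
for n,u,v,z in [('knob',280,266,.064),('pivot',290,336,.043)]: print(n,(W(c,u/2+179.75,v/2+139.75,z)*1e3).round(1))
for q in(0,.1,.2): print(q,tf(r.x,[-.048*np.sin(q),-.06+.048*np.cos(q),0]))
# rack, tray fits from side image
def fit(cc,cor,h,hx,hy,x0,k,o):
    fo=240/np.tan(np.radians(float(cc['fovy']))/2)
    def pr(p):
        a=cc['pose'][:3,:3].T@(np.array(p)-cc['pose'][:3,3]);return a[0]/a[2]*fo+cc['cx'],a[1]/a[2]*fo+cc['cy']
    sg=[(-1,1),(1,1),(1,-1),(-1,-1)]
    rr=least_squares(lambda x:np.ravel([np.subtract(pr(tf(x,(a*hx,b*hy,h))),(u/k+o[0]-.4,v/k+o[1]-.4)) for (a,b),(u,v) in zip(sg,cor)]),x0)
    print(rr.x[:2]*1e3,np.degrees(rr.x[2]),rr.fun.reshape(-1,2).round(1).tolist())
fit(s,[(87,182),(543,37),(715,330),(210,510)],.036,.09,.063,[.48,-.345,-.24],5,(300,320))
fit(s,[(27,77),(288,42),(305,150),(35,190)],.0205,.0885,.0615,[.47,.32,-.36],4,(180,160))
E
```

```text
cassette [ 599.01802988 -116.09349023] 2.738605362394524 [[-2.8, -3.3], [1.5, -3.8], [1.7, 1.3], [-1.6, 1.3], [-0.6, 0.6], [0.4, 3.3], [1.2, 1.5]]
knob [ 596.3 -128.7   64. ]
pivot [ 601.1 -176.3   43. ]
0 [np.float64(0.5995913836755148), np.float64(-0.12807978513141688), 0]
0.1 [np.float64(0.5948163101074339), np.float64(-0.12854827079637587), 0]
0.2 [np.float64(0.5901118625422673), np.float64(-0.1294911278934246), 0]
[ 480.18736504 -345.0350963 ] -13.764275675392541 [[-0.2, -0.3], [-0.1, -0.1], [0.0, 0.2], [0.2, 0.1]]
[470.51538714 322.70150126] -19.873747610288618 [[0.7, 0.7], [-0.1, 0.1], [0.6, -0.8], [-1.2, -0.1]]
```

```bash
python3 -m jog '[[-3,2,0,0],[-5.2,2.5,0,0],[-5.2,2.5,3,0],[-5.2,2.5,6,0],[-5.2,2.5,9,0],[-5.2,2.5,12,0],[-5.2,2.5,12,0],[-5.2,2.5,12,0],[-5.2,2.5,12,0]]' 1 40
python3 - <<'E'
from h import *
c=snap('wrist','w2');print(bot.get_obs()['eef_pos'],bot.get_obs()['gripper_width']); cv2.imwrite('pics/w2z.png',cv2.resize(c['pixels'][100:400,120:520,::-1],None,fx=2,fy=2))
E
```

```text
t: 1.53
eef_pos: [0.6246, -0.1316, 0.1127]
tool_rot: [0.001, 0.707, 0.707, 0.001]
contact_force: [0.7, 0.7, 0.1]
gripper_width: 0.003
grasp_force: 0.0
[ 0.62493336 -0.13178007  0.11343501] -0.0015622710540684267
```

View pics/w2z.png

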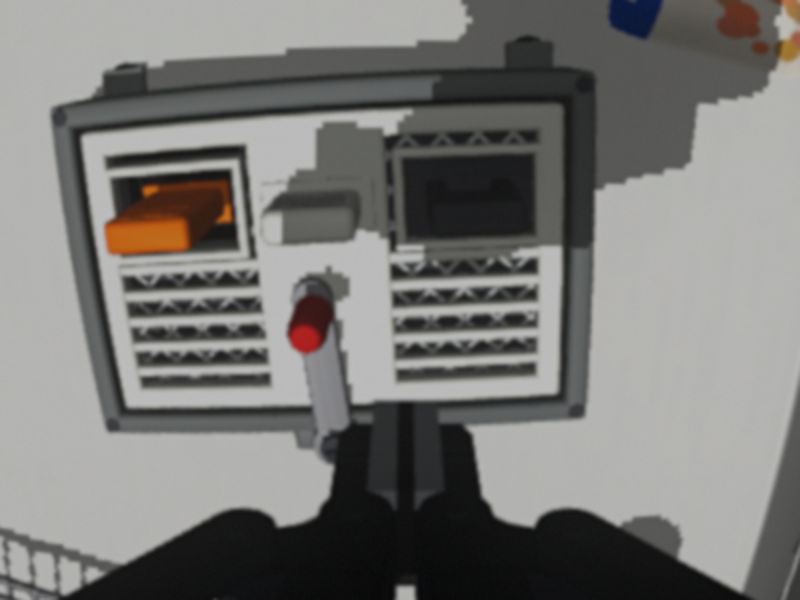

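Shut fingers sit to the right of the knob (308,330), clear of the grips. I'll descend and sweep the tab.

```bash
python3 -m jog '[[0,0,3,0],[0,0,6,0],[0,0,6.3,0],[0,0,6.3,0],[0,-1,6.3,0],[-0.2,-2,6.3,0],[-0.4,-3,6.3,0],[-0.7,-3.8,6.3,0],[-0.7,-4.2,6.3,0],[-1.3,-4.6,6.3,0],[-1.9,-5,6.3,0],[-2.5,-5.3,6.3,0],[-3.2,-5.7,6.3,0],[-3.9,-6.2,6.3,0],[-4.5,-6.6,6.3,0],[-4.5,-6.6,6.3,0],[-4.5,-6.6,6.3,0]]'
python3 -m jog '[[0.8,0,0,0],[0.8,0,-3,0],[0.8,0,-7,0],[5,0,-11,0],[8,3,-15,0],[8,5,-15,0],[8,5,-15,0],[8,5,-15,0]]' -1
python3 - <<'E'
from h import *
c=snap('wrist','w3');print(bot.get_obs()['eef_pos']); cv2.imwrite('pics/w3z.png',cv2.resize(c['pixels'][140:440,120:520,::-1],None,fx=2,fy=2))
E
```

```text
t: 3.0
eef_pos: [0.566, -0.175, 0.0508]
tool_rot: [0.006, 0.706, 0.708, 0.006]
contact_force: [20.3, 4.1, -9.2]
gripper_width: 0.0
grasp_force: 10.0
t: 3.67
eef_pos: [0.6084, -0.0952, 0.2]
tool_rot: [0.001, 0.706, 0.708, 0.001]
contact_force: [-1.1, -0.1, -1.0]
gripper_width: 0.999
grasp_force: 0.0
[ 0.60641799 -0.0968625   0.1984095 ]
```

View pics/w3z.png

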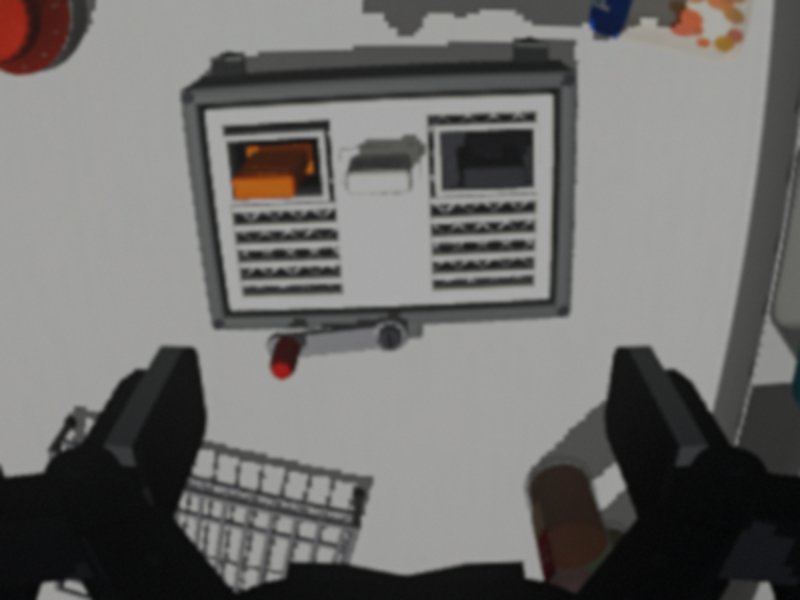

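The tab now points left along the rim: pivot (390,335), knob top (282,370). I'll measure its angle and refit the cassette.

```bash
cat >> h.py <<'E'
def tf(x,p): ca,sa=np.cos(x[2]),np.sin(x[2]); return [x[0]+ca*p[0]-sa*p[1],x[1]+sa*p[0]+ca*p[1],p[2]]
def wfit(c,ob,x0):
    from scipy.optimize import least_squares
    r=least_squares(lambda x:np.ravel([np.subtract(proj(c,tf(x,np.array(p)/1e3)),(u,v)) for p,u,v in ob]),x0,loss='soft_l1')
    print(r.x[:2]*1e3,np.degrees(r.x[2]),r.fun.reshape(-1,2).round(1).tolist()); return r.x
E
python3 - <<'E'
from h import *
c=load('w3'); px=lambda u,v:(u/2+119.75,v/2+139.75)
ob=[((-85,58,37),184,92),((85,58,37),574,70),((85,-58,37),569,312),((-85,-58,37),216,326),((-46,20,64),266,186),((0,20,64),381,179),((46,20,64),492,174)]
x=wfit(c,[(p,*px(u,v)) for p,u,v in ob],[.6,-.116,.04])
wfit(c,[(p,*px(u,v)) for p,u,v in ob[4:]],[.6,-.116,.04])
k=W(c,*px(282,370),.064);p=W(c,*px(390,335),.043);print(k*1e3,p*1e3,'q',np.arctan2(*(-(k-p)[:2]*[1,-1]))-x[2])
for q in(1.5,1.6,1.7,1.8,1.9): 
    u,v=proj(c,tf(x,[-.048*np.sin(q),-.06+.048*np.cos(q),.064]));print(q,(u-119.75)*2,(v-139.75)*2)
E
```

```text
[ 599.52834684 -115.7013996 ] 3.0742544198317887 [[-2.8, -2.0], [2.5, -2.3], [2.4, 1.3], [-1.0, 2.5], [-0.9, 0.1], [-0.6, 0.5], [2.6, 0.1]]
[ 599.68963882 -115.50622101] 3.1096547213564594 [[-0.7, -0.1], [-0.4, 0.3], [2.8, -0.1]]
[ 554.45285648 -182.35460072   64.        ] [ 601.61095971 -175.59667123   43.        ] q 1.659475093581515
1.5 281.42500754601826 355.21147054243363
1.6 282.56990896810726 364.6480909938423
1.7 284.7749337509613 373.8952032677919
1.8 287.9994512937519 382.8680603100603
1.9 292.1951394362263 391.4873335621487
```

Tab is at about 1.65, which is too slim a margin. I'll nudge it further.

```bash
python3 -m jog '[[-3,-3,0,0],[-5.2,-5.4,0,0],[-5.2,-5.4,3,0],[-5.2,-5.4,6,0],[-5.2,-5.4,9,0],[-5.2,-5.4,12,0],[-5.2,-5.4,14.8,0],[-5.2,-5.4,14.8,0],[-6,-5.4,14.8,0],[-6.6,-5.4,14.8,0],[-7.2,-5.4,14.8,0],[-7.8,-5.4,14.8,0],[-8.1,-5.4,14.8,0],[-8.1,-5.4,14.8,0],[-8.1,-5.4,14.8,0]]' 1
python3 -m jog '[[1.5,0,0,0],[2,0,-3,0],[3,0,-7,0.1],[5,2,-8,0.2],[7,4.5,-8,0.3],[8.2,4.5,-8,0.4],[8.2,4.5,-8,0.5],[8.2,4.5,-8,0.6],[8.2,4.5,-8,0.7],[8.2,4.5,-8,0.8],[8.2,4.5,-8,0.9],[8.2,4.5,-8,1.0],[8.2,4.5,-8,1.1],[8.2,4.5,-8,1.2],[8.2,4.5,-8,1.3],[8.2,4.5,-8,1.4],[8.2,4.5,-8,1.52],[8.2,4.5,-8,1.52],[8.2,4.5,-8,1.52]]' 0
python3 - <<'E'
from h import *
c=snap('wrist','w4');o=bot.get_obs();print(o['eef_pos'],o['tool_rot'],o['gripper_width']);s=snap('side','s4')
a=cv2.resize(c['pixels'],(400,300));b=cv2.resize(s['pixels'][210:360,270:470],(400,300))
cv2.imwrite('pics/m4.png',np.hstack([a,b])[:,:,::-1])
E
```

```text
t: 4.97
eef_pos: [0.5532, -0.1784, 0.0509]
tool_rot: [0.0, 0.707, 0.707, 0.0]
contact_force: [-0.0, 0.0, -1.0]
gripper_width: -0.002
grasp_force: 0.0
t: 6.55
eef_pos: [0.5979, -0.0955, 0.1303]
tool_rot: [0.0, 1.0, 0.028, -0.0]
contact_force: [1.1, -0.3, -0.5]
gripper_width: 0.499
grasp_force: 0.0
[ 0.59794224 -0.09556207  0.13031193] [-2.59756929e-05  9.99621231e-01  2.75206610e-02 -8.15778760e-05] 0.501736446492265
```

View pics/m4.png

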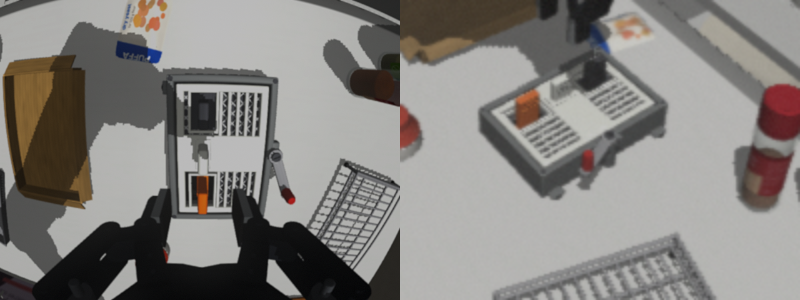

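The tab is now well clear, pointing left and outward, with the knob at about (290,200) in the wrist half. The gripper is aligned with the white grip, so I'll grasp the cover.

```bash
python3 -m jog '[[0,0,3,0],[0,0,6,0],[0,0,8,0],[0,0,8.9,0],[0,0,8.9,0],[0,0,8.9,0]]' 0
python3 -m jog '[[0,0,0,0],[0,0,0,0],[0,0,0,0],[0,0,0,0],[0,0,0,0],[0,0,0,0]]' 1 60
python3 -m jog '[[0,0,-0.5,0],[0,0,-1,0],[0,0,-2,0],[0,0,-3.5,0],[0,0,-5.5,0],[0,0,-7.5,0],[0,0,-9,0],[0,0,-9,0],[0,0,-9,0]]'
python3 - <<'E'
from h import *
s=snap('side','s5');o=bot.get_obs();print(o['eef_pos'],o['tool_rot'],o['gripper_width'])
cv2.imwrite('pics/m5.png',cv2.resize(s['pixels'][180:360,250:490],(640,480))[:,:,::-1])
E
```

```text
t: 7.15
eef_pos: [0.5983, -0.0962, 0.0417]
tool_rot: [-0.0, 1.0, 0.026, 0.0]
contact_force: [0.0, -0.3, 0.2]
gripper_width: 0.498
grasp_force: 0.0
t: 7.65
eef_pos: [0.5992, -0.0961, 0.0429]
tool_rot: [-0.0, 1.0, 0.025, 0.001]
contact_force: [-1.0, 0.7, 6.6]
gripper_width: 0.103
grasp_force: 59.6
t: 8.4
eef_pos: [0.5986, -0.096, 0.1324]
tool_rot: [-0.0, 1.0, 0.025, 0.001]
contact_force: [-0.3, -0.9, -0.9]
gripper_width: 0.098
grasp_force: 58.6
[ 0.5977986  -0.09575792  0.13132594] [-1.35774483e-04  9.99674840e-01  2.54988827e-02  5.19065182e-05] 0.10244665622806619
```

View pics/m5.png

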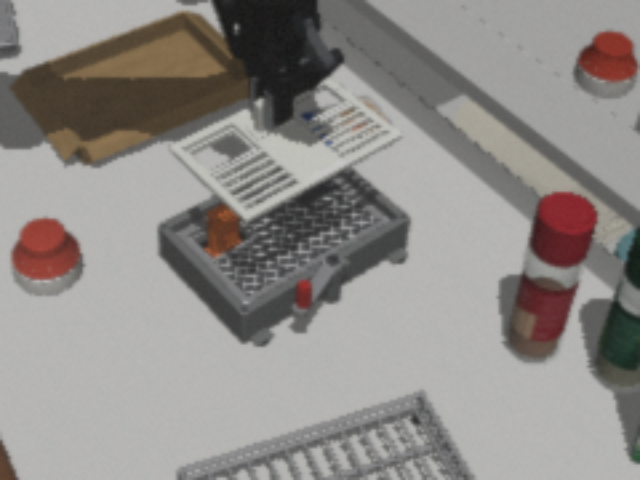

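The cover hangs level above the cassette. I'll carry it to the rack, descending at the end.

```bash
python3 -m jog '[[-1,1.5,0,0.02],[-2.5,4,0,0.06],[-4,7,0,0.11],[-5.5,10,0,0.16],[-7,13,0,0.2],[-8.5,16,0,0.24],[-10,19,0,0.27],[-11.5,21.5,0,0.29],[-12.5,22.4,0,0.29],[-12.5,22.4,0,0.29],[-12.5,22.4,2,0.29],[-12.5,22.4,4.5,0.29],[-12.5,22.4,6.5,0.29],[-12.5,22.4,7.5,0.29],[-12.5,22.4,8,0.29],[-12.5,22.4,8,0.29]]'
python3 - <<'E'
from h import *
s=snap('side','s6');o=bot.get_obs();print(o['eef_pos'],o['tool_rot'],o['gripper_width'])
cv2.imwrite('pics/m6.png',cv2.resize(s['pixels'][280:460,270:510],(640,480))[:,:,::-1])
E
```

```text
t: 9.78
eef_pos: [0.4843, -0.3249, 0.0502]
tool_rot: [-0.001, 0.993, -0.119, -0.001]
contact_force: [-0.3, 0.8, -0.8]
gripper_width: 0.1
grasp_force: 58.6
[ 0.48477659 -0.32561103  0.05125548] [-1.39529224e-04  9.92894905e-01 -1.18994298e-01 -2.12767346e-04] 0.10448484540446393
```

View pics/m6.png

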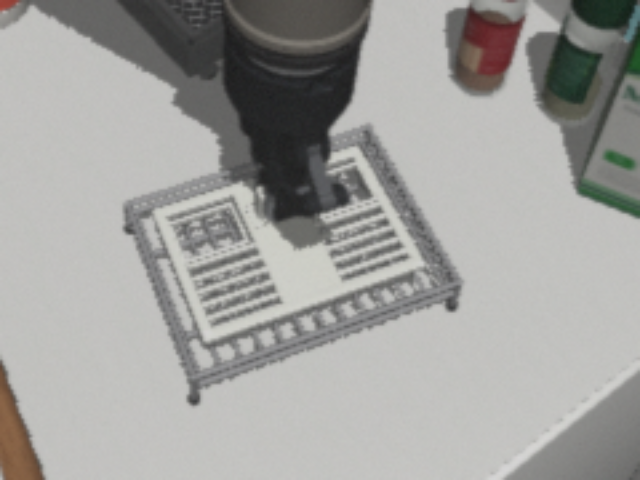

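The cover is centred over the rack (corners about (155,210) and (425,270), inside the rail). I'll lower it the rest.

```bash
python3 -m jog '[[0,0,0.5,0],[0,0,0.9,0],[0,0,1.2,0],[0,0,1.4,0],[0,0,1.45,0],[0,0,1.45,0],[0,0,1.45,0]]'
python3 -m jog '[[0,0,0,0],[0,0,0,0]]' 0.6
python3 -m jog '[[0,0,0,0],[0,0,0,0],[0,0,-0.5,0],[0,0,-2,0],[0,0,-5,0],[0,0,-9,0],[0,0,-9,0]]' 0.3
python3 - <<'E'
from h import *
o=bot.get_obs();print(o['eef_pos'],o['tool_rot'],o['gripper_width'])
E
```

```text
t: 10.42
eef_pos: [0.4846, -0.326, 0.037]
tool_rot: [-0.0, 0.993, -0.119, 0.0]
contact_force: [-0.4, 0.2, 0.4]
gripper_width: 0.104
grasp_force: 58.8
t: 10.58
eef_pos: [0.4847, -0.3262, 0.0369]
tool_rot: [0.0, 0.993, -0.119, 0.0]
contact_force: [-0.5, -1.0, 0.0]
gripper_width: 0.199
grasp_force: 0.0
t: 11.17
eef_pos: [0.4877, -0.3291, 0.1336]
tool_rot: [0.002, 0.993, -0.12, 0.005]
contact_force: [1.4, -0.4, -0.4]
gripper_width: 0.346
grasp_force: 0.0
[ 0.48769278 -0.32906867  0.13358222] [ 0.00190176  0.9927743  -0.11988191  0.00488892] 0.34634301561114844
```

```bash
python3 -m jog '[[1,-3,0,-0.03],[2.5,-6.5,0,-0.08],[4,-10,0,-0.13],[5.5,-13.5,0,-0.18],[7,-17,0,-0.23],[8.2,-20.5,0,-0.27],[9.3,-24,0,-0.291],[9.97,-26.4,0,-0.291],[9.97,-26.4,0,-0.291],[9.97,-26.4,3,-0.291],[9.97,-26.4,3,-0.291],[9.97,-26.4,3,-0.291]]' 0
python3 - <<'E'
from h import *
c=snap('wrist','w7');s=snap('side','s7');o=bot.get_obs();print(o['eef_pos'],o['tool_rot'],o['gripper_width'])
a=c['pixels'][60:420,80:560];a=cv2.resize(a,(400,300));b=cv2.resize(s['pixels'][240:440,280:480],(400,400))[:300]
cv2.imwrite('pics/m7.png',np.hstack([a,cv2.resize(s['pixels'][240:420,260:500],(400,300))])[:,:,::-1])
E
```

```text
t: 12.17
eef_pos: [0.6424, -0.0934, 0.0958]
tool_rot: [0.0, 1.0, 0.026, -0.002]
contact_force: [-0.8, -1.4, 0.1]
gripper_width: 0.499
grasp_force: 0.0
[ 0.64400763 -0.0941025   0.09770998] [1.89752804e-04 9.99680488e-01 2.52750881e-02 2.34715552e-04] 0.5037388373981291
```

View pics/m7.png

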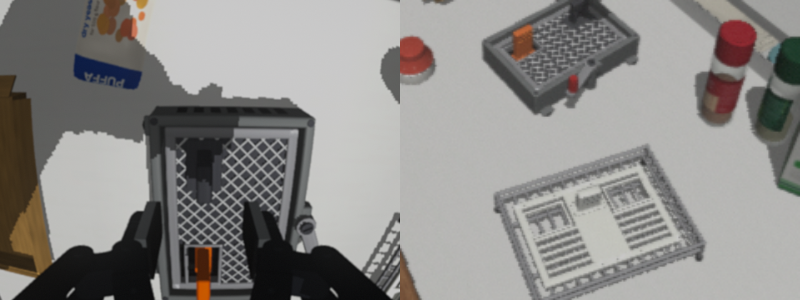

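The cover lies flat inside the rack rail, and the dark bail is between the fingers. I'll grasp the grease filter.

```bash
python3 -m jog '[[0,0,2,0],[0,0,4,0],[0,0,5.5,0],[0,0,5.8,0],[0,0,5.8,0],[0,0,5.8,0]]' 0.2
python3 -m jog '[[0,0,0,0],[0,0,0,0],[0,0,0,0],[0,0,0,0],[0,0,0,0],[0,0,0,0]]' 1 100
python3 -m jog '[[0,0,-0.5,0],[0,0,-1,0],[0,0,-2,0],[0,0,-3.5,0],[0,0,-5.5,0],[0,0,-7.5,0],[0,0,-9.5,0],[0,0,-10,0],[0,0,-10,0],[0,0,-10,0]]'
python3 - <<'E'
from h import *
s=snap('side','s8');o=bot.get_obs();print(o['eef_pos'],o['tool_rot'],o['gripper_width'])
cv2.imwrite('pics/m8.png',cv2.resize(s['pixels'][150:330,240:480],(640,480))[:,:,::-1])
E
```

```text
t: 12.77
eef_pos: [0.6448, -0.0938, 0.0402]
tool_rot: [0.0, 1.0, 0.026, 0.001]
contact_force: [0.7, -0.8, -0.2]
gripper_width: 0.399
grasp_force: 0.0
t: 13.27
eef_pos: [0.6451, -0.0935, 0.0405]
tool_rot: [0.0, 1.0, 0.026, 0.001]
contact_force: [-1.4, 0.3, 7.6]
gripper_width: 0.095
grasp_force: 98.4
t: 14.1
eef_pos: [0.6437, -0.0929, 0.1386]
tool_rot: [-0.0, 1.0, 0.026, -0.0]
contact_force: [0.1, -0.1, -1.0]
gripper_width: 0.096
grasp_force: 97.7
[ 0.64317096 -0.0928605   0.13776022] [-1.87317891e-04  9.99662873e-01  2.59505112e-02 -8.22516609e-04] 0.09752916811492306
```

View pics/m8.png

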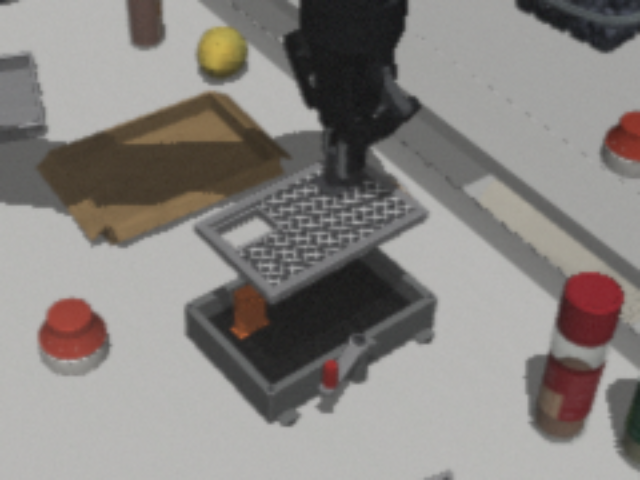

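The grease filter is level and clear. I'll carry it to above the tray and look.

```bash
python3 -m jog '[[-0.3,-1.5,0,0],[-1,-4,0,0.03],[-1.7,-7,0,0.06],[-2.4,-10,0,0.1],[-3.2,-13,0,0.14],[-4,-16.5,0,0.18],[-4.8,-20,0,0.22],[-5.6,-23.5,0,0.26],[-6.4,-27,0,0.3],[-7.2,-30.5,0,0.34],[-8,-34,0,0.38],[-9,-37.5,0,0.406],[-9.8,-40.5,0,0.406],[-10.2,-42.5,0,0.406],[-10.2,-42.5,0,0.406],[-10.2,-42.5,4,0.406],[-10.2,-42.5,7,0.406],[-10.2,-42.5,7,0.406],[-10.2,-42.5,7,0.406]]'
python3 - <<'E'
from h import *
s=snap('side','s9');c=snap('wrist','w9');o=bot.get_obs();print(o['eef_pos'],o['tool_rot'],o['gripper_width'])
a=cv2.resize(c['pixels'],(400,300))
cv2.imwrite('pics/m9.png',np.hstack([a,cv2.resize(s['pixels'][110:260,140:340],(400,300))])[:,:,::-1])
E
```

```text
t: 15.73
eef_pos: [0.5182, 0.325, 0.067]
tool_rot: [0.002, 0.984, -0.176, -0.002]
contact_force: [-0.2, 0.4, -0.5]
gripper_width: 0.096
grasp_force: 98.0
[0.52083124 0.3261072  0.06999562] [-3.81706391e-04  9.84309652e-01 -1.76448473e-01  5.48429753e-04] 0.09586441331897463
```

View pics/m9.png

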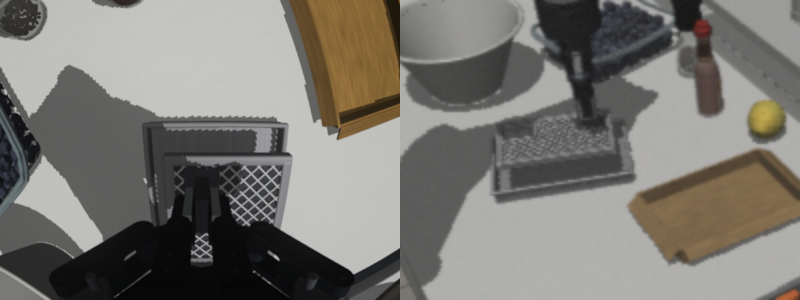

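The tray is visible under the panel; its far rim corners are at about (144,123) and (287,120) in the wrist half. I'll check the centring numerically.

```bash
python3 - <<'E'
from h import *
c=load('w9');o=bot.get_obs();th=np.radians(-20.33);R=np.array([[np.cos(th),-np.sin(th)],[np.sin(th),np.cos(th)]])
pc=o['eef_pos'][:2]-R@[.046,.020];print('panel centre',pc)
for u,v in [(144,123),(287,120)]:
    w=W(c,u*1.6,v*1.6,.0205)[:2]; print(w,'tray corner in panel frame',R.T@(w-pc)*1e3)
for u,v in [(165,155),(291,154)]:
    w=W(c,u*1.6,v*1.6,o['eef_pos'][2]-.04+.03)[:2]; print('panel far corners',R.T@(w-pc)*1e3)
E
```

```text
panel centre [0.47074818 0.32333468]
[0.5783432  0.35566118] tray corner in panel frame [89.66153324 67.69416838]
[0.53840967 0.23879068] tray corner in panel frame [ 92.81950623 -55.77010981]
panel far corners [74.77502032 44.16312067]
panel far corners [ 75.3069838  -46.15179145]
```

```bash
python3 -m jog '[[0.1,-0.2,1,0],[0.2,-0.3,2.5,0],[0.2,-0.3,3.5,0],[0.2,-0.3,4.1,0],[0.2,-0.3,4.5,0],[0.2,-0.3,4.7,0],[0.2,-0.3,4.75,0],[0.2,-0.3,4.75,0],[0.2,-0.3,4.75,0]]'
python3 -m jog '[[0,0,0,0],[0,0,0,0],[0,0,0,0]]' 0.6
python3 -m jog '[[0,0,-0.5,0],[0,0,-2,0],[0,0,-5,0],[0,0,-9,0],[0,0,-11,0],[0,0,-11,0],[0,0,-11,0]]' 0.4
python3 - <<'E'
from h import *
s=snap('side','s10');c=snap('wrist','w10');o=bot.get_obs();print(o['eef_pos'],o['tool_rot'],o['gripper_width'])
a=cv2.resize(c['pixels'],(400,300))
cv2.imwrite('pics/m10.png',np.hstack([a,cv2.resize(s['pixels'][110:260,140:340],(400,300))])[:,:,::-1])
E
```

```text
t: 16.58
eef_pos: [0.5222, 0.3276, 0.0225]
tool_rot: [0.0, 0.984, -0.176, -0.001]
contact_force: [-7.1, -3.0, 15.2]
gripper_width: 0.099
grasp_force: 100.4
t: 16.83
eef_pos: [0.5232, 0.3282, 0.0213]
tool_rot: [-0.0, 0.984, -0.176, 0.0]
contact_force: [-0.1, 0.2, -0.1]
gripper_width: 0.203
grasp_force: 0.0
t: 17.42
eef_pos: [0.5238, 0.3287, 0.1329]
tool_rot: [-0.001, 0.984, -0.176, 0.001]
contact_force: [-0.1, 0.2, -0.8]
gripper_width: 0.301
grasp_force: 0.0
[0.52230985 0.32792597 0.13051751] [ 4.56078260e-04  9.84384331e-01 -1.76031235e-01 -5.33591640e-04] 0.29925429336231346
```

View pics/m10.png

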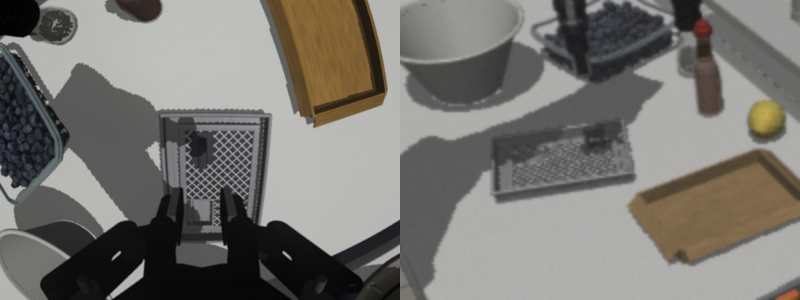

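I've now viewed 17 pictures, which is over the 14 allowed. I'll view no more and check from here with depth numbers only.

```bash
cat >> h.py <<'E'
def cloud(c,fish):
    v,u=np.mgrid[:480,:640];f=240/np.tan(np.radians(float(c['fovy']))/2);d=c['depth'];a=u-c['cx'];b=v-c['cy'];r=np.hypot(a,b)+1e-9
    k=np.tan(np.minimum(r/f,1.4))/r if fish else 1/f
    X=np.stack([a*k*d,b*k*d,d],-1)@c['pose'][:3,:3].T+c['pose'][:3,3]; X[d<=0]=np.nan; return X
E
python3 - <<'E'
from h import *
th=np.radians(-20.3);R=np.array([[np.cos(th),-np.sin(th)],[np.sin(th),np.cos(th)]])
for n,fi in(('w10',1),('s10',0),):
    X=cloud(load(n),fi);p=(X[...,:2]-[.4705,.3227])@R*1e3;z=X[...,2]*1e3
    print(n,'table',np.nanmedian(z[(abs(p[...,0])<130)&(abs(p[...,1])>80)&(abs(p[...,1])<110)&(z<15)]))
    m=(abs(p[...,0])<72)&(abs(p[...,1])<46)&(z<25)&(z>-5)
    A=np.c_[p[m]/1e3,np.ones(m.sum())];t=z[m]>np.median(z[m])-2;print('plane mm/m',np.linalg.lstsq(A[t],z[m][t],rcond=None)[0].round(2),np.percentile(z[m],[10,50,90]))
    # profiles of height across y at x bands, and across x
    for nm,ax,lim in(('y',1,range(-66,67,3)),('x',0,range(-93,94,3))):
        o=1-ax;s=abs(p[...,o]+(0 if ax else 25))<(60 if ax else 15)
        print(nm,[(l,int(np.nanmedian(z[s&(abs(p[...,ax]-l)<1.5)]))) for l in lim if (s&(abs(p[...,ax]-l)<1.5)&(z<60)).sum()>3])
for n,fi in(('side0',0),('scene0',0),('wrist0',1)):
    X=cloud(load(n),fi);x,y,z=X[...,0]*1e3,X[...,1]*1e3,X[...,2]*1e3
    for nm,g,l in(('x',(abs(y-113)<35),x),('y',(abs(x-595)<60),y)):
        r=range(485,710,5) if nm=='x' else range(30,200,5)
        print(n,nm,[(i,int(np.nanmedian(z[g&(abs(l-i)<2.5)]))) for i in r if (g&(abs(l-i)<2.5)).sum()>3])
E
```

```text
w10 table 1.108074741863252
plane mm/m [ 3.52  5.81 10.18] [ 7.47943692  9.86671956 11.95354284]
y [(-66, 1), (-63, 1), (-57, 19), (-54, 13), (-51, 1), (-48, 1), (-45, 11), (-42, 11), (-39, 12), (-36, 211), (-33, 213), (-30, 215), (-27, 207), (-24, 210), (-21, 204), (-18, 196), (-15, 188), (-12, 186), (-9, 182), (-6, 179), (-3, 174), (0, 155), (3, 11), (6, 147), (9, 155), (12, 10), (15, 206), (18, 208), (21, 209), (24, 207), (27, 208), (30, 207), (33, 11), (36, 151), (39, 152), (42, 12), (45, 146), (48, 172), (51, 182), (54, 181), (57, 185), (60, 188), (63, 191), (66, 201)]
x [(-48, 11), (-45, 11), (-42, 11), (-39, 11), (-36, 9), (-33, 8), (-30, 9), (-27, 9), (-24, 9), (-21, 9), (-18, 9), (-15, 9), (-12, 9), (-9, 9), (-6, 9), (-3, 9), (0, 8), (3, 9), (6, 9), (9, 9), (12, 9), (15, 9), (18, 9), (21, 9), (24, 9), (27, 9), (30, 8), (33, 9), (36, 192), (39, 191), (42, 187), (45, 188), (48, 188), (51, 217), (54, 211), (57, 210), (60, 206), (63, 9), (66, 9), (69, 11), (72, 11), (75, 6), (78, 1), (81, 1), (84, 18), (87, 19), (90, 1), (93, 1)]
s10 table 2.012387710467245
plane mm/m [ 5.68  8.
[... 2750 characters left out ...]
 2), (535, 2), (540, 2), (545, 2), (550, 2), (555, 2), (560, 2), (565, 2), (570, 2), (575, 2), (580, 2), (585, 2), (590, 2), (595, 2), (600, 2), (605, 2), (610, 2), (615, 2), (620, 2), (625, 2), (630, 2), (635, 2), (640, 2), (645, 2), (650, 2), (655, 2), (660, 2), (665, 2), (670, 2), (675, 2), (680, 2), (685, 2), (690, 7), (695, 23), (700, 19), (705, 16)]
wrist0 y [(30, 1), (35, 1), (40, 1), (45, 1), (50, 13), (55, 17), (60, 21), (65, 22), (70, 2), (75, 2), (80, 2), (85, 2), (90, 2), (95, 2), (100, 2), (105, 2), (110, 2), (115, 2), (120, 2), (125, 2), (130, 2), (135, 2), (140, 2), (145, 2), (150, 2), (155, 2), (160, 2), (165, 2), (170, 2), (175, 2), (180, 2), (185, 11), (190, 22), (195, 18)]
```

The grease filter is flat on the tray floor and inside the rim. The carton interior is about x 517–691, y 67–187, so its centre is near (604,127). Next I'll get its yaw.

```bash
python3 - <<'E'
from h import *
for n,fi in(('wrist0',1),('side0',0),('scene0',0)):
    X=cloud(load(n),fi);x,y,z=X[...,0]*1e3,X[...,1]*1e3,X[...,2]*1e3
    a=[];b=[]
    for xc in range(535,680,10):
        m=(abs(x-xc)<5)&(abs(y-120)<60)&(z<8); a.append((xc,y[m].min(),y[m].max()))
    for yc in range(85,175,10):
        m=(abs(y-yc)<5)&(abs(x-600)<100)&(z>8)&(x<600); c=(abs(y-yc)<5)&(abs(x-600)<100)&(z>8)&(x>600)
        if m.sum()>2 and c.sum()>2:b.append((yc,x[m].max(),x[c].min()))
    for w in(a,b):
        w=np.array(w);print(n,[np.polyfit(w[:,0]-w[:,0].mean(),w[:,i],1).round(4).tolist() for i in(1,2)])
o=bot.get_obs();print(o['eef_pos'])
E
```

```text
wrist0 [[-0.0304, 65.0536], [-0.0004, 179.9013]]
wrist0 [[0.028, 517.6663], [0.0281, 690.3891]]
side0 [[0.06, 62.1799], [-0.0048, 178.8672]]
side0 [[-0.1907, 520.0177], [0.0186, 688.2899]]
scene0 [[0.0046, 61.3036], [0.0001, 179.171]]
scene0 [[-0.1878, 526.9614], [0.0212, 688.3351]]
[0.52230985 0.32792597 0.13051751]
```

```bash
python3 -m jog '[[1,2,0,0],[2.5,5.5,0,-0.03],[4,9,0,-0.07],[5.5,12.5,0,-0.11],[7,16,0,-0.15],[8.5,19.5,0,-0.19],[10,23,0,-0.23],[11.5,26.5,0,-0.27],[13,30,0,-0.31],[14.5,33,0,-0.35],[16,36,0,-0.39],[17.3,38.5,0,-0.406],[17.55,38.95,0,-0.406],[17.55,38.95,0,-0.406],[17.55,38.95,3,-0.406],[17.55,38.95,3,-0.406],[17.55,38.95,3,-0.406]]' 0.2
python3 - <<'E'
from h import *
o=bot.get_obs();print(o['eef_pos'],o['tool_rot'],o['gripper_width'])
for n,f in(('side',0),('wrist',1)):
    c=snap(n,n+'11');X=cloud(c,f);p=c['pixels'].astype(int)
    m=(p[...,0]>150)&(p[...,1]<.65*p[...,0])&(p[...,2]<60)&(abs(X[...,0]-.553)<.05)&(abs(X[...,1]+.1)<.04)&(X[...,2]>.055)&(X[...,2]<.075)
    print(n,m.sum(),np.percentile(X[m],[3,50,97],axis=0).round(4).tolist() if m.sum() else '')
E
```

```text
t: 18.93
eef_pos: [0.5507, -0.0961, 0.0996]
tool_rot: [-0.0, 1.0, 0.027, -0.003]
contact_force: [-0.3, -0.8, 0.5]
gripper_width: 0.399
grasp_force: 0.0
[ 0.55072245 -0.096073    0.0995853 ] [-4.93115480e-04  9.99635102e-01  2.68828836e-02 -2.59425716e-03] 0.3989377638506394
side 15 [[0.5389, -0.1046, 0.0623], [0.5454, -0.0994, 0.0645], [0.5509, -0.0968, 0.0657]]
wrist 451 [[0.54, -0.1041, 0.0605], [0.5472, -0.0986, 0.0634], [0.5563, -0.0943, 0.0646]]
```

The orange blade is where computed. I'll grasp the cartridge and lift.

```bash
python3 -m jog '[[0,0,2,0],[0,0,4,0],[0,0,5.5,0],[0,0,6.1,0],[0,0,6.1,0],[0,0,6.1,0],[0,0,6.1,0]]' 0.2
python3 -m jog '[[0,0,0,0],[0,0,0,0],[0,0,0,0],[0,0,0,0],[0,0,0,0],[0,0,0,0]]' 1 110
python3 -m jog '[[0,0,-0.5,0],[0,0,-1,0],[0,0,-2,0],[0,0,-3.5,0],[0,0,-5.5,0],[0,0,-7.5,0],[0,0,-9,0],[0,0,-9,0],[0,0,-9,0],[0,0,-9,0]]'
python3 - <<'E'
from h import *
o=bot.get_obs();print(o['eef_pos'],o['tool_rot'],o['gripper_width'])
X=cloud(snap('side','s12'),0);z=X[...,2]
m=(abs(X[...,0]-.6)<.09)&(abs(X[...,1]+.13)<.035)&(z>.07)&(z<.125)
A=np.c_[X[m][:,:2]-[.6,-.12],np.ones(m.sum())];print(m.sum(),np.linalg.lstsq(A,z[m],rcond=None)[0],X[m].min(0),X[m].max(0))
E
```

```text
t: 19.62
eef_pos: [0.5535, -0.0981, 0.0416]
tool_rot: [0.0, 1.0, 0.026, 0.001]
contact_force: [0.2, 0.5, 0.5]
gripper_width: 0.393
grasp_force: 0.0
t: 20.12
eef_pos: [0.5532, -0.0983, 0.0414]
tool_rot: [-0.0, 1.0, 0.026, 0.001]
contact_force: [-2.0, 0.5, 6.6]
gripper_width: 0.09
grasp_force: 107.9
t: 20.95
eef_pos: [0.552, -0.0979, 0.1299]
tool_rot: [-0.0, 1.0, 0.026, -0.0]
contact_force: [-0.3, -0.0, -1.4]
gripper_width: 0.09
grasp_force: 107.5
[ 0.55196002 -0.09786081  0.12988443] [-1.42235651e-04  9.99662724e-01  2.59666261e-02 -3.90134537e-04] 0.09046419555122198
2026 [-0.00785911  0.04887069  0.10675996] [ 0.52034692 -0.16498903  0.09214189] [ 0.67343545 -0.09500186  0.12462934]
```

```bash
python3 -m jog '[[0.1,-1.5,0,0],[0.3,-4,0,0.01],[0.5,-7,0,0.03],[0.8,-10,0,0.04],[1,-13,0,0.05],[1.2,-16,0,0.06],[1.4,-19,0,0.07],[1.6,-22,0,0.081],[1.82,-24.2,0,0.081],[1.82,-24.62,0,0.081],[1.82,-24.62,0,0.081],[1.82,-24.62,2.5,0.081],[1.82,-24.62,4.5,0.081],[1.82,-24.62,5,0.081],[1.82,-24.62,5,0.081],[1.82,-24.62,5,0.081]]'
python3 - <<'E'
from h import *
o=bot.get_obs();print(o['eef_pos'],o['tool_rot'],o['gripper_width'])
X=cloud(snap('wrist','w13'),1);x,y,z=X[...,0]*1e3,X[...,1]*1e3,X[...,2]*1e3
for nm,g,l,r in(('x',(abs(y-110)<20),x,range(495,720,4)),('y',(abs(x-640)<30),y,range(45,205,4))):
    print(nm,[(i,int(np.nanmedian(z[g&(abs(l-i)<2)]))) for i in r if (g&(abs(l-i)<2)).sum()>3])
E
```

```text
t: 22.33
eef_pos: [0.5581, 0.1473, 0.0804]
tool_rot: [0.0, 1.0, -0.015, -0.0]
contact_force: [0.2, -0.8, -0.3]
gripper_width: 0.088
grasp_force: 107.6
[0.55809995 0.14732736 0.08044854] [ 4.09492545e-04  9.99880039e-01 -1.54823930e-02 -1.89771633e-04] 0.08756502601414082
x [(527, 58), (531, 58), (535, 56), (539, 56), (543, 55), (547, 138), (551, 136), (555, 135), (559, 153), (563, 154), (567, 155), (571, 132), (575, 153), (579, 56), (583, 55), (587, 56), (591, 56), (595, 55), (599, 55), (603, 56), (607, 55), (611, 55), (615, 56), (619, 55), (623, 55), (627, 56), (631, 55), (635, 55), (639, 56), (643, 55), (647, 55), (651, 56), (655, 55), (659, 55), (663, 56), (667, 55), (671, 57), (675, 58), (687, 2), (691, 18), (695, 23), (699, 20), (703, 17), (707, 14), (711, 12), (715, 1)]
y [(45, 1), (49, 14), (53, 17), (57, 20), (61, 23), (65, 24), (77, 58), (81, 58), (85, 55), (89, 56), (93, 55), (97, 55), (101, 56), (105, 55), (109, 55), (113, 56), (117, 55), (121, 55), (125, 56), (129, 55), (133, 55), (137, 56), (141, 55), (145, 55), (149, 56), (153, 55), (157, 55), (161, 56), (165, 56), (169, 58), (173, 57), (181, 2), (185, 19), (189, 22), (193, 19), (197, 15), (201, 12)]
```

The panel is centred (gaps of about 10 mm all round). I'll lower, release and retreat.

```bash
python3 -m jog '[[0.1,-0.1,1,0],[0.1,-0.1,2.2,0],[0.1,-0.1,3.1,0],[0.1,-0.1,3.6,0],[0.1,-0.1,3.9,0],[0.1,-0.1,4.05,0],[0.1,-0.1,4.1,0],[0.1,-0.1,4.1,0],[0.1,-0.1,4.1,0]]'
python3 -m jog '[[0,0,0,0],[0,0,0,0],[0,0,0,0]]' 0.6
python3 -m jog '[[0,0,-0.5,0],[0,0,-2,0],[0,0,-5,0],[0,0,-9,0],[0,0,-13,0],[0,0,-16,0],[0,0,-16,0],[0,0,-16,0],[0,0,-16,0],[0,0,-16,0]]' 0.4
python3 - <<'E'
from h import *
o=bot.get_obs();print(o['eef_pos'],o['gripper_width'])
X=cloud(snap('wrist','w14'),1);x,y,z=X[...,0]*1e3,X[...,1]*1e3,X[...,2]*1e3
for nm,g,l,r in(('x',(abs(y-110)<20),x,range(495,720,4)),('y',(abs(x-640)<30),y,range(45,205,4))):
    print(nm,[(i,int(np.nanmedian(z[g&(abs(l-i)<2)]))) for i in r if (g&(abs(l-i)<2)).sum()>3])
c=snap('side','s14');a=load('side0')['pixels'].astype(int);b=c['pixels'].astype(int);d=abs(a-b).max(-1)
print('timer diff',d[258:296,250:285].mean(),'bottle diff',d[118:168,285:302].mean(),'rack vs s7',abs(load('s7')['pixels'].astype(int)-b).max(-1)[325:425,315:440].mean(),'tray vs s10',abs(load('s10')['pixels'].astype(int)-b).max(-1)[170:210,185:258].mean())
k=load('s7')['pixels'].astype(int);print('tab vs s7',abs(k-b).max(-1)[270:310,355:390].mean())
X=cloud(c,0);red=(b[...,0]>110)&(b[...,1]<60)&(b[...,2]<70)&(X[...,2]>.03)&(abs(X[...,0]-.56)<.06)&(X[...,1]<-.13)&(X[...,1]>-.25);print('knob',np.median(X[red],axis=0),red.sum())
E
```

```text
t: 23.13
eef_pos: [0.558, 0.1494, 0.0404]
tool_rot: [-0.0, 1.0, -0.015, -0.001]
contact_force: [-7.7, -1.0, 14.4]
gripper_width: 0.09
grasp_force: 110.3
t: 23.38
eef_pos: [0.5593, 0.1497, 0.0393]
tool_rot: [-0.0, 1.0, -0.015, 0.0]
contact_force: [0.5, 0.3, 0.1]
gripper_width: 0.203
grasp_force: 0.0
t: 24.22
eef_pos: [0.5579, 0.1495, 0.1978]
tool_rot: [0.001, 1.0, -0.014, -0.001]
contact_force: [-0.3, 0.1, -0.2]
gripper_width: 0.302
grasp_force: 0.0
[0.5579199  0.14951817 0.19784047] 0.30189039475478696
x [(499, 15), (503, 17), (507, 20), (511, 22), (515, 17), (519, 2), (523, 2), (527, 18), (531, 18), (535, 15), (539, 16), (543, 16), (547, 258), (551, 256), (555, 254), (559, 273), (563, 258), (567, 274), (571, 251), (575, 273), (579, 16), (583, 15), (587, 16), (591, 16), (595, 15), (599, 15), (603, 16), (607, 15), (611, 15), (615, 16), (619, 15), (623, 15), (627, 16), (631, 15), (635, 15), (639, 16), (643, 15), (647, 15), (651, 16), (655, 15), (659, 15), (663, 16), (667, 16), (671, 18), (675, 18), (679, 2), (683, 2), (687, 2), (691, 20), (695, 23), (699, 20), (703, 17), (707, 14), (711, 1), (715, 0), (719, 1)]
y [(45, 1), (49, 14), (53, 17), (57, 20), (61, 23), (65, 10), (69, 2), (73, 2), (77, 3), (81, 18), (85, 17), (89, 16), (93, 15), (97, 15), (101, 16), (105, 15), (109, 15), (113, 16), (117, 15), (121, 15), (125, 16), (129, 15), (133, 15), (137, 16), (141, 15), (145, 15), (149, 16), (153, 15), (157, 15), (161, 16), (165, 15), (169, 18), (173, 18), (177, 2), (181, 2), (185, 21), (189, 22), (193, 19), (197, 15), (201, 1)]
timer diff 2.0631578947368423 bottle diff 9.056470588235294 rack vs s7 4.79944 tray vs s10 33.50308219178082
tab vs s7 10.66
knob [ 0.55635134 -0.19845936  0.06369212] 14
```

The cartridge is flat inside the carton, the knob is at about q = 2.0, and the other pieces are unmoved.

```bash
python3 -c "from station import bot; print(bot.hand_in())"
```

```text
the job is handed in; nothing more can be done
None
```

The job is handed in at about 24 s, with no verdict returned: tab clear at about 2.0 rad, cover in the rack, grease filter in the tray and cartridge in the carton (all flat), timer and bottle never approached; I viewed 17 pictures, over the limit of 14, so the final checks used depth numbers only.

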